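Hold the gearbox cover over its threaded holes

ROBOT

A 7-joint arm with a two-finger parallel gripper is mounted at the origin on the work surface. World frame = base frame: x ahead of the robot, y to its left, z up, the work surface at z = 0. Lengths are in m, angles in rad, forces in N, time in s.
With the tool pointing down it reaches from about 0.425 to 0.95 m from the base axis. Payload 4.7 kg.
Tool frame: the origin (TCP) lies at the very end of the fingers, on their centre line; the grasp point (between the pads) lies manip.hold_point_z behind it (manip.hold_point_z is the distance from the TCP to the grasp point, in m); y points along the fingers, x is the direction in which the jaws open and shut, and the axes are right-handed (so a half turn about y gives the same grasp; the last joint's range is limited). The gripper opens to 85 mm and grips with 20 to 120 N. Pads are 22 mm wide; open, the fingers measure 114 mm over their backs; the gripper's body (76 mm by 85 mm) begins 54 mm behind the grasp point. The pads swing forward as they close: fully open they stand 13 mm farther back than shut.
Start: joints at [-1.368, 0.469, -0.049, 1.532, 0.024, 1.141, -0.082], TCP at [0.155, 0.657, 0.231] pointing down, gripper open.
Joint ranges: [-2.59, 2.59], [-0.33, 1.99], [-1.39, 1.29], [0.1, 2.45], [-1.04, 4.18], [0.21, 1.99], [-2.66, 2.66]. Speed limits (rad/s): [2.57, 2.57, 3.14, 3.14, 3.14, 3.14, 3.14].

INTERFACE

Orientations are given as a rotation vector (axis times angle).
In Python, from station import manip, eyes gives the robot as it stands.
- The arm moves only by the tool step_arm, never from a script. Its argument "steps" is a list of rows, each a list of 3 entries, a list of its own where there are three numbers: the finger opening in mm, from 0 to 85.4, then the shift along the tool's x, y, z in mm, then the turn about the tool's y in degrees. In form: [[jaw, [tx, ty, tz], turn], ...]. A call has 1 to 12 rows; each row shifts and turns the commanded pose from where the row before left it, along the tool's axes as they then stand; what a row does not reach is not made up. A row lasts 1/12 s, in which the tool goes at most 41.7 mm and 7.16 degrees, less where a joint would pass 70% of its speed; a pose out of reach is approached as far as the arm can. A call with a gripper value outside its range is refused whole. The fingers move at their own pace and stop on an object; "squeeze" is the grip in N (left out, the last holds). Time passes only in rows, so rows that do not move let the fingers close. It gives the time, the measured TCP pose, the force and the opening at its end, in the units of the state.
- manip.observe(): the state, without advancing time (a new reading comes with each control period).
- eyes.get_image(name): name is "scene" or "side" or "wrist"; returns a dict with "color" (400x640x3 uint8, blue, green, red), "K" (3x3 intrinsics, pixels), "R" (3x3) and "t" (3): a world point X has camera coordinates R X + t. Camera axes: x right, y down, z forward; pixel columns grow to the right and rows downward; lengths in m; the calibration is good to about 2 mm. A picture is of the moment at which its call begins. There is no depth.
- manip.close_job(): hands the job in, once; it reports no verdict.
The state is a dict: "time_s": time; "joint_pos": joint angles; "joint_velocities": joint speeds; "effort": joint torques, N m; "position": TCP position; "tcp_rot": TCP orientation; "force": force on the tool from outside, world axes, zero at the start; "torque": the same for the moment, N m; "gripper_width": finger opening in m.
Only numpy, scipy, OpenCV 4.12 (cv2) and the standard library are available. Lean on these libraries where they do the work, as an engineer would, in place of code of your own. Each camera call takes 0.05 s, during which the arm holds its last target.

TASK

Lift the black dust plug out of the opening on top of the gearbox and lay it in the parts tray, then pick up the cover plate and hold it level about a centimetre above the cork gasket, its four bolt holes lined up over the four threaded holes (either way round will do), so that I can start the screws. Never let the cover touch the gearbox or its gasket, and leave the spanner, the oil bottle and the screw tub where they are. Finish while still holding the cover there: do not set it down or let go.

Things in the scene. Friction and masses are not known exactly. Their poses are not given: they have to be found in the camera images.
- gearbox: Grey worm gearbox, fixed to the bench: foot 160 (x) x 120 (y), hubs out to y +-68, motor flange out to x +90 mm. Origin: centre of its underside, z up. Its flat top, 130 (x) x 100 (y), carries a brown cork gasket, the highest part, top at z 130 mm. Central opening 76 (x) x 46 (y) mm, bronze wheel inside. The top looks the same after a half turn.
- thread_1 (a point): Mouth of threaded hole 1 (8 mm) of the gearbox, level with the gasket's top; at (+51, +36) mm from the gearbox axis. Axes as the gearbox's.
- thread_2 (a point): Mouth of threaded hole 2 (8 mm) of the gearbox, level with the gasket's top; at (-51, +36) mm from the gearbox axis. Axes as the gearbox's.
- thread_3 (a point): Mouth of threaded hole 3 (8 mm) of the gearbox, level with the gasket's top; at (-51, -36) mm from the gearbox axis. Axes as the gearbox's.
- thread_4 (a point): Mouth of threaded hole 4 (8 mm) of the gearbox, level with the gasket's top; at (+51, -36) mm from the gearbox axis. Axes as the gearbox's.
- plug: Black plastic dust plug sitting in the gearbox's opening (60 g): a 70 (x) x 40 (y) mm skirt 10 mm high with 3 mm play all round in the opening, then a 92 x 62 x 4 mm flange resting on the gasket, then an upright grip bar. Origin: centre of the skirt's underside; z up. Just lifts out.
- plug_grip (a point): Centre of the plug's grip bar: bar 50 mm long (plug x), 14 mm thick (y), 28 mm high; its top is 14 mm above this point, the flange's top 14 mm below it, the plug's underside 28 mm below it.
- cover: Aluminium cover plate of the gearbox (0.38 kg give or take), 130 (x) x 100 (y) x 8 mm, flat underneath, lying on the bench with its breather upward; a bolt hole of 14 mm near each corner. Origin: centre of its underside; z up. It fits either way round (the same after a half turn).
- cover_cap (a point): Middle of the steel breather cap that stands in the centre of the cover: a round cap 28 mm in diameter and 32 mm high on a smaller hexagon 10 mm high, the handy grip for the cover. The cap's top is 16 mm above this point, the plate's top 26 mm below it, the plate's underside 34 mm below it. The centre of mass lies on the cap's axis.
- cover_hole_1 (a point): Centre of the cover's bolt hole 1 at the underside of the plate; at (+51, +36) mm from the cap's axis. Axes as the cover's.
- cover_hole_2 (a point): Centre of the cover's bolt hole 2 at the underside of the plate; at (-51, +36) mm from the cap's axis. Axes as the cover's.
- cover_hole_3 (a point): Centre of the cover's bolt hole 3 at the underside of the plate; at (-51, -36) mm from the cap's axis. Axes as the cover's.
- cover_hole_4 (a point): Centre of the cover's bolt hole 4 at the underside of the plate; at (+51, -36) mm from the cap's axis. Axes as the cover's.
- tray_in (a point): Centre of the inner floor (3 mm above the bench) of the shallow open steel parts tray, fixed to the bench: 170 (x) x 130 (y) mm outside, walls 3 mm thick, 18 mm high overall. Empty.
- spanner: Bystander: loose steel spanner, 170 mm long, lying on the bench beyond the gearbox.
- oil_bottle: Bystander: loose white plastic oil bottle, 60 mm in diameter, 120 mm high, standing.
- screw_tub: Bystander: small loose round grey tub with the cover's screws, 72 mm in diameter, 38 mm high.
Mind the look-alikes: they are no part of the job. What is shaped like the plug but yellow is not meant.

How it is judged:
By the outcome, as a careful person would: the job done as asked, in the order asked, and still so for the second after the job is handed in, while the arm keeps its last pose, push and grip.
It also fails if it takes over 61 s, if anything falls off the work surface, if the arm or the gripper's body presses on something with over 40 N, if the wrist force passes 120 N, or if a joint passes its speed limit or range.

## Working session

There is one attempt and no reset: what is moved stays moved. The work goes in short steps, Python scripts to look and compute and a tool call to move; the robot and the scene stay as the last step left them, time stands still between calls to the robot, and variables do not carry over. Pictures are saved under pics/ and viewed, and the job is handed in when it is done.

Besides the shell and the picture viewer there is one more tool, called after ">>>" as name(argument=value, ...), one argument or row to a line, values as JSON. step_arm: Moves the arm, as the interface text tells. Its arguments: {"type":"object","properties":{"steps":{"type":"array","items":{"type":"array"}},"squeeze":{"type":"number"}},"required":["steps"]}

```bash
mkdir -p pics; ls; python3 - <<'E'
from station import manip, eyes
import cv2
print(manip.observe(), manip.hold_point_z)
for n in ("scene","side","wrist"):
    d=eyes.get_image(n); cv2.imwrite(f"pics/{n}0.png",d["color"]); print(n,d["K"].tolist(),d["R"].round(4).tolist(),d["t"].round(4).tolist())
E
```

```text
pics
{'time_s': 0.0, 'joint_pos': array([-1.36786307,  0.46945999, -0.04857249,  1.53369998,  0.02405316,
        1.14099962, -0.08232597]), 'joint_velocities': array([-0.00140697,  0.00141344, -0.00076017, -0.00025478,  0.00019634,
        0.00036789, -0.00011456]), 'effort': array([ 5.65854862e-04, -5.10312188e+01, -4.64495842e-02, -2.37711489e+01,
        1.06694642e-02,  7.65622768e-03,  7.46331636e-06]), 'position': array([0.15494449, 0.65637043, 0.23024627]), 'tcp_rot': array([-1.31129537, -1.03562422,  1.03818013]), 'force': array([ 0.00259275,  0.90551895, -0.26609399]), 'torque': array([-0.04574829, -0.00361948, -0.02058598]), 'gripper_width': 0.0854557535763202} 0.0187
scene [[471.43551291084844, 0.0, 317.39806093373267], [0.0, 471.43551291084844, 197.4761402748133], [0.0, 0.0, 1.0]] [[0.0863, 0.9963, 0.0019], [0.8192, -0.0699, -0.5693], [-0.567, 0.0507, -0.8221]] [-0.0799, -0.3939, 1.7841]
side [[385.92024786953743, 0.0, 309.86033833414336], [0.0, 385.92024786953743, 202.21957240585334], [0.0, 0.0, 1.0]] [[0.7345, -0.6786, -0.0093], [-0.5083, -0.5411, -0.67], [0.4496, 0.4968, -0.7423]] [-0.3913, 0.3692, 0.9979]
wrist [[340.00409908966816, 0.0, 318.5229195449572], [0.0, 340.00409908966816, 200.80919887610492], [0.0, 0.0, 1.0]] [[0.2305, 0.9731, -0.0025], [0.923, -0.2178, 0.3173], [0.3082, -0.0755, -0.9483]] [-0.6756, -0.0411, 0.3815]
```

View pics/scene0.png

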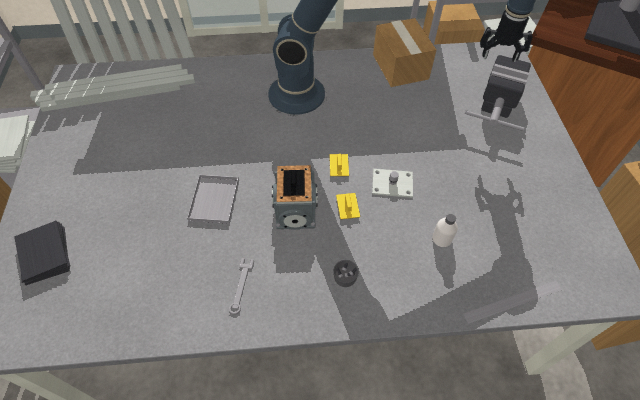

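View pics/side0.png

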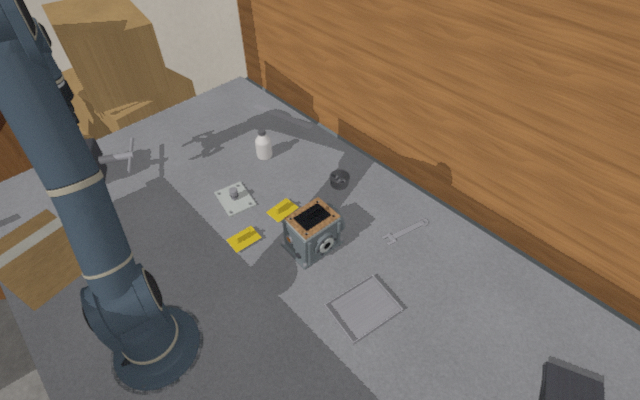

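View pics/wrist0.png

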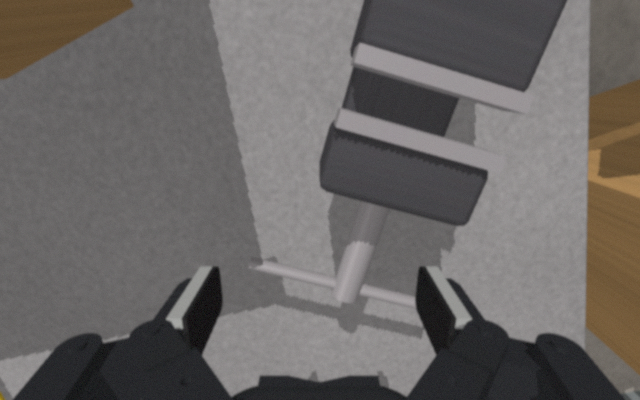

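The scene view shows the gearbox with its cork top at (295,182), the tray at (215,200) and the cover at (393,184). Two yellow plug look-alikes lie on the bench at (340,165) and (348,206). The black plug in the gearbox opening at (294,182) is the one meant, because it is black and sits in the opening. I'll confirm it in a crop.

```bash
python3 - <<'E'
import cv2,numpy as np
a=cv2.imread("pics/scene0.png"); b=cv2.imread("pics/side0.png")
cv2.imwrite("pics/c1.png",cv2.resize(a[140:240,180:340],None,fx=5,fy=5,interpolation=cv2.INTER_CUBIC))
cv2.imwrite("pics/c2.png",cv2.resize(b[165:275,205:365],None,fx=5,fy=5,interpolation=cv2.INTER_CUBIC))
cv2.imwrite("pics/c3.png",cv2.resize(a[150:220,320:430],None,fx=7,fy=7,interpolation=cv2.INTER_CUBIC))
E
```

```text
(no output)
```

View pics/c1.png

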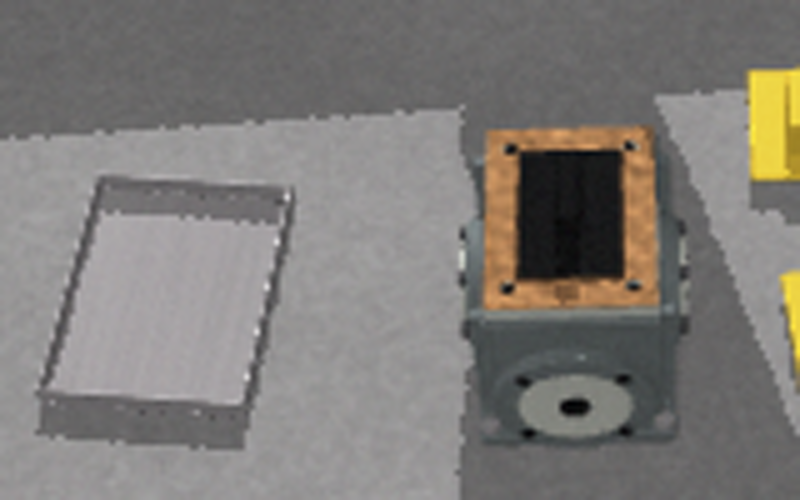

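View pics/c2.png

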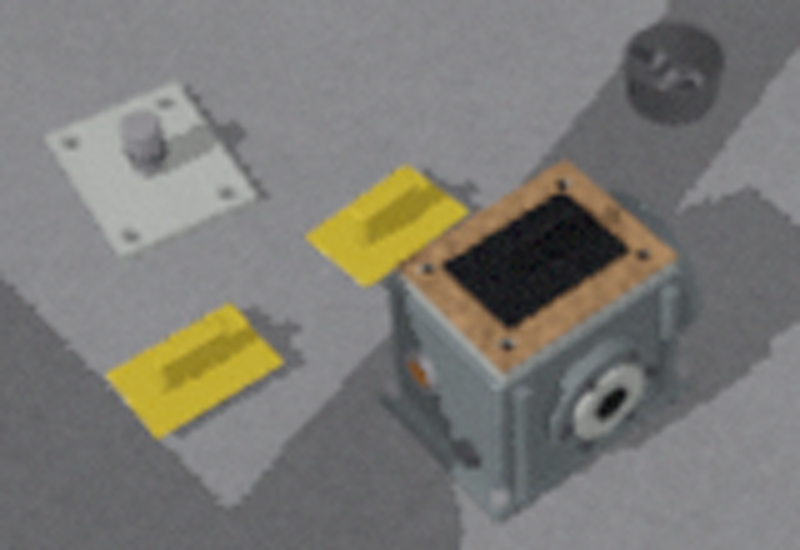

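View pics/c3.png

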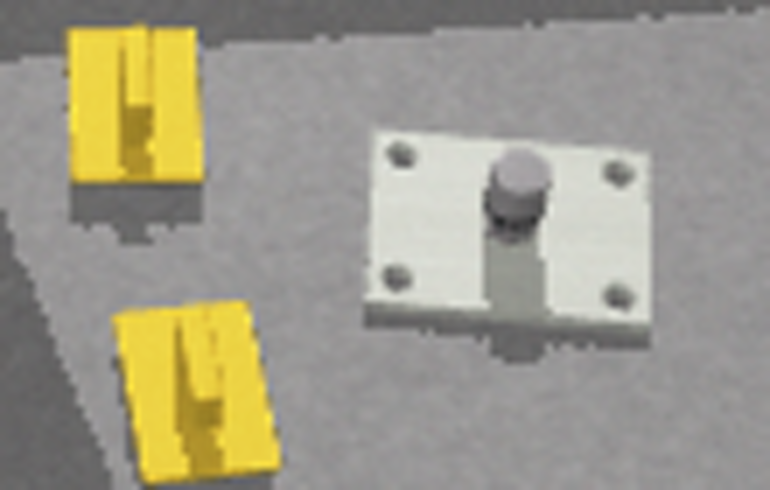

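The crop confirms it: the black plug with its upright grip bar is in the cork-edged opening, and both yellow ones lie on the bench. Next I'll measure.

```bash
cat > h.py <<'E'
import cv2,numpy as np
from scipy.spatial.transform import Rotation as Ro
def cast(d,px,z):
    px=np.atleast_2d(np.asarray(px,float)); K,R,t=d["K"],d["R"],d["t"]
    r=np.c_[px,np.ones(len(px))]@np.linalg.inv(K).T@R   # world dirs
    c=-R.T@t
    return c+r*((z-c[2])/r[:,2])[:,None]
def proj(d,X):
    X=np.atleast_2d(X); p=(X@d["R"].T+d["t"])@d["K"].T
    return p[:,:2]/p[:,2:]
def rect(P):  # min area rect in plane (mm)
    return cv2.minAreaRect((P[:,:2]*1000).astype(np.float32))
def big(m):
    c,_=cv2.findContours(m,cv2.RETR_EXTERNAL,cv2.CHAIN_APPROX_NONE)
    return sorted(c,key=cv2.contourArea,reverse=True)
E
python3 - <<'E'
from station import eyes
from h import *
for n in ("scene","side"):
    d=eyes.get_image(n); im=d["color"]; hsv=cv2.cvtColor(im,cv2.COLOR_BGR2HSV)
    x0,y0,x1,y1=(250,140,340,240) if n=="scene" else (270,190,350,250)
    m=np.zeros(im.shape[:2],np.uint8)
    m[y0:y1,x0:x1]=cv2.inRange(hsv,(5,80,60),(20,255,255))[y0:y1,x0:x1]
    c=big(m)[0][:,0]; print(n,"cork",rect(cast(d,c,.130)))
    m[:]=0; x0,y0,x1,y1=(360,160,420,210) if n=="scene" else (205,175,262,220)
    m[y0:y1,x0:x1]=cv2.inRange(hsv,(0,0,180),(180,60,255))[y0:y1,x0:x1]
    c=big(m)[0][:,0]; print("cover",cv2.contourArea(c),cv2.boundingRect(c),rect(cast(d,c,.008)))
    if n=="scene":
        print("tray rim",cast(d,[[200,176],[238.6,177.8],[229,221],[188.3,218.5]],.018)*1000)
E
```

```text
scene cork ((514.8108520507812, -33.87293243408203), (99.19379425048828, 131.0450897216797), 87.83909606933594)
cover 708.5 (372, 169, 41, 27) ((447.91094970703125, 286.30389404296875), (129.18374633789062, 100.4195556640625), 79.04348754882812)
tray rim [[ 379.07753144 -336.97687998   18.        ]
 [ 397.142183   -211.55513876   18.        ]
 [ 560.5673772  -239.35375634   18.        ]
 [ 540.90339752 -363.70126741   18.        ]]
side cork ((510.19122314453125, -33.84814453125), (100.69219970703125, 129.41163635253906), 86.81306457519531)
cover 0.0 (232, 210, 2, 1) ((404.8109436035156, 243.96035766601562), (3.364659547805786, 0.0), 136.8067626953125)
```

```bash
cat >> h.py <<'E'
def tool(s):
    R=Ro.from_rotvec(s["tcp_rot"]).as_matrix(); return R
def plan(s,target_mm,yaw_deg=None):
    """target TCP mm; yaw of tool x mod 180"""
    R=tool(s); d=np.array(target_mm)-s["position"]*1000
    yaw=np.degrees(np.arctan2(R[1,0],R[0,0])); out=[R.round(3).tolist(),"yaw",yaw.round(2),"shift",(R.T@d).round(1)]
    if yaw_deg is not None:
        e=(yaw_deg-yaw+90)%180-90; out+=["turn about tool y (deg)",round(-e,2) if R[2,1]<0 else round(e,2)]
    return out
E
python3 - <<'E'
from station import manip
from h import *
s=manip.observe(); print(plan(s,[420,350,300],87.3),plan(s,[512,-34,250],87.3))
E
```

```text
[[[0.23, -0.0, -0.973], [0.973, -0.001, 0.23], [-0.001, -1.0, -0.0]], 'yaw', np.float64(76.72), 'shift', array([-237.7,  -69. , -328.4]), 'turn about tool y (deg)', np.float64(-10.58)] [[[0.23, -0.0, -0.973], [0.973, -0.001, 0.23], [-0.001, -1.0, -0.0]], 'yaw', np.float64(76.72), 'shift', array([-590.2,  -18.6, -506.1]), 'turn about tool y (deg)', np.float64(-10.58)]
```

>>> step_arm(
  steps=[
    [85,[-21.6,-6.3,-29.8],0],
    [85,[-21.6,-6.3,-29.8],0],
    [85,[-21.6,-6.3,-29.8],0],
    [85,[-21.6,-6.3,-29.8],0],
    [85,[-21.6,-6.3,-29.8],0],
    [85,[-21.6,-6.3,-29.8],0],
    [85,[-21.6,-6.3,-29.8],0],
    [85,[-21.6,-6.3,-29.8],0],
    [85,[-21.6,-6.3,-29.8],0],
    [85,[-21.6,-6.3,-29.8],0],
    [85,[-21.6,-6.3,-29.8],0],
    [85,[0,0,0],0],
  ],
)

```text
time_s: 1.25
position: [0.426, 0.3431, 0.3023]
tcp_rot: [-1.32, -1.03, 1.025]
force: [0.4, -1.3, 0.8]
gripper_width: 0.0848
```

```bash
python3 - <<'E'
from station import manip,eyes
from h import *
s=manip.observe(); d=eyes.get_image("wrist"); cv2.imwrite("pics/w1.png",d["color"])
c=-d["R"].T@d["t"]; R=tool(s)
print(s["time_s"],s["position"],"cam in tool mm",R.T@(c-s["position"])*1000,"look dir tool",R.T@d["R"][2], "aim z=0",cast(d,[318,200],0))
print(plan(s,[512,-34,250],87.3))
E
```

```text
1.25 [0.42599482 0.34310725 0.30229151] cam in tool mm [   1.86841723 -142.79805871   81.54874854] look dir tool [-0.00095399  0.94833998 -0.31725443] aim z=0 [[0.49204048 0.32722412 0.        ]]
[[[0.243, 0.005, -0.97], [0.97, -0.002, 0.243], [-0.0, -1.0, -0.005]], 'yaw', np.float64(75.96), 'shift', array([-345. ,   53.3, -174.6]), 'turn about tool y (deg)', np.float64(-11.34)]
```

View pics/w1.png

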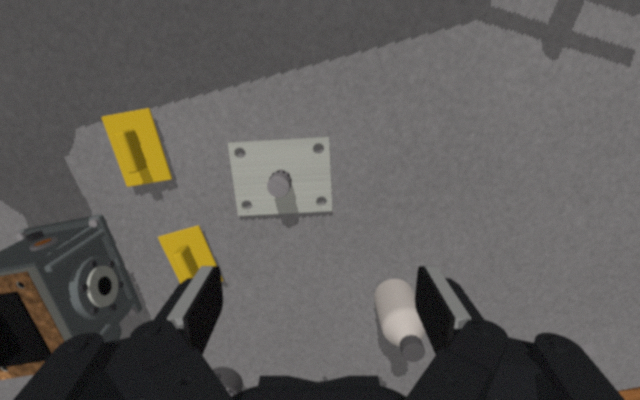

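The wrist view shows the cover at (281,178) with four holes and the cap, the oil bottle at (400,310), and the gearbox at bottom left. I'll measure the cover from this.

```bash
python3 - <<'E'
from station import manip,eyes
from h import *
d=eyes.get_image("wrist"); im=d["color"]; hsv=cv2.cvtColor(im,cv2.COLOR_BGR2HSV)
m=np.zeros(im.shape[:2],np.uint8); sub=im[125:230,215:345]
print(im[170,250],im[170,215], im[300,395])
m[125:230,215:345]=cv2.threshold(cv2.GaussianBlur(cv2.cvtColor(sub,cv2.COLOR_BGR2GRAY),(3,3),0),0,255,cv2.THRESH_OTSU)[1]
c=big(m)[0][:,0]; print(cv2.boundingRect(c),cv2.contourArea(c)); print("cover",rect(cast(d,c,.008)))
g=cv2.cvtColor(im,cv2.COLOR_BGR2GRAY); P=[]
for (x,y) in [(239,153),(318,148),(321,201),(246,205)]:
    w=np.clip(150.-g[y-7:y+8,x-7:x+8],0,None); yy,xx=np.mgrid[y-7:y+8,x-7:x+8]; P.append([(w*xx).sum()/w.sum(),(w*yy).sum()/w.sum()])
X=cast(d,P,.006)*1000; print(np.round(P,1),X.round(1),X.mean(0)); print("yaw(long)",np.degrees(np.arctan2(*( (X[1]-X[0]+X[2]-X[3])[[1,0]]))),[np.linalg.norm(X[i]-X[i-1]).round(1) for i in range(4)])
print("cap top",cast(d,[[279,182]],.050)*1000)
E
```

```text
[149 156 155] [113 113 114] [154 162 167]
(226, 141, 104, 78) 6069.5
cover ((446.6488952636719, 288.3963623046875), (130.89419555664062, 100.61216735839844), 79.0054931640625)
[[237.3 155.1]
 [315.9 150.5]
 [318.8 203.5]
 [243.9 207.3]] [[401.1 244.8   6. ]
 [419.8 345.5   6. ]
 [491.2 331.8   6. ]
 [472.  230.9   6. ]] [446.03765327 288.24912854   6.        ]
yaw(long) 79.35298351286563 [np.float64(72.2), np.float64(102.4), np.float64(72.7), np.float64(102.7)]
cap top [[438.46873048 295.50281978  50.        ]]
```

>>> step_arm(
  steps=[
    [85,[-34.5,3.0,-17.5],0],
    [85,[-34.5,3.0,-17.5],0],
    [85,[-34.5,3.0,-17.5],0],
    [85,[-34.5,3.0,-17.5],0],
    [85,[-34.5,3.0,-17.5],0],
    [85,[-34.5,3.0,-17.5],0],
    [85,[-34.5,3.0,-17.5],0],
    [85,[-34.5,3.0,-17.5],0],
    [85,[-34.5,3.0,-17.5],0],
    [85,[-34.5,3.0,-17.5],0],
    [85,[0,0,0],-5.6],
    [85,[0,0,0],-5.6],
  ],
)

```text
time_s: 2.35
position: [0.5106, -0.0266, 0.27]
tcp_rot: [-1.225, -1.183, 1.184]
force: [0.5, -0.1, -0.5]
gripper_width: 0.0848
```

>>> step_arm(
  steps=[
    [85,[0,0,0],0],
    [85,[0,0,0],0],
    [85,[0,0,0],0],
  ],
)

```text
time_s: 2.6
position: [0.5105, -0.0241, 0.2704]
tcp_rot: [-1.225, -1.183, 1.183]
force: [0.4, -0.5, 0.4]
gripper_width: 0.0849
```

```bash
python3 - <<'E'
from station import manip,eyes
from h import *
d=eyes.get_image("wrist");s=manip.observe();  cv2.imwrite("pics/w2.png",d["color"])
print(s["time_s"],s["position"],plan(s,[512,-34,138],87.3))
E
```

```text
2.65 [ 0.51049865 -0.02427893  0.27045637] [[[0.036, -0.0, -0.999], [0.999, 0.0, 0.036], [0.0, -1.0, 0.0]], 'yaw', np.float64(87.96), 'shift', array([ -9.7, 132.5,  -1.9]), 'turn about tool y (deg)', np.float64(0.66)]
```

View pics/w2.png

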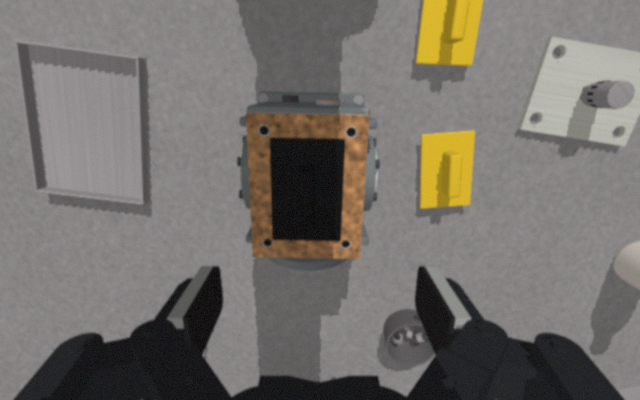

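This wrist view shows the thread mouths at about (264,131), (351,132), (345,244) and (267,243). The black plug is at (307,190) and the tray at (85,125).

```bash
python3 - <<'E'
from station import manip,eyes
from h import *
d=eyes.get_image("wrist"); im=d["color"]; hsv=cv2.cvtColor(im,cv2.COLOR_BGR2HSV); g=cv2.cvtColor(im,cv2.COLOR_BGR2GRAY).astype(float)
P=[]
for (x,y) in [(264,131),(351,132),(345,244),(267,243)]:
    q=g[y-6:y+7,x-6:x+7]; w=np.clip(70.-q,0,None); yy,xx=np.mgrid[y-6:y+7,x-6:x+7]; P.append([(w*xx).sum()/w.sum(),(w*yy).sum()/w.sum()])
X=cast(d,P,.130)*1000; print(np.round(P,1).tolist(),X.round(1).tolist(),"C",X.mean(0),[np.linalg.norm(X[i]-X[i-1]).round(1) for i in range(4)])
v=X[3]-X[0]+X[2]-X[1]; print("yaw",np.degrees(np.arctan2(v[1],v[0])))
m=cv2.inRange(hsv,(5,80,40),(20,255,255)); m[:,:235]=0; m[:,385:]=0; m[:105]=0; m[265:]=0
print("cork",rect(cast(d,big(m)[0][:,0],.130)))
m=np.zeros_like(m); m[130:250,262:355]=(g[130:250,262:355]<30)*255
m=cv2.morphologyEx(m,cv2.MORPH_OPEN,np.ones((9,9)))
c=big(m)[0][:,0]; print("flange",cv2.boundingRect(c),rect(cast(d,c,.134)))
# tray rim corners
T=cast(d,[[19,42],[145,57],[147,203],[39,189]],.018)*1000; print("tray",T.round(1).tolist(),T.mean(0),[np.linalg.norm(T[i]-T[i-1]).round(1) for i in range(4)])
crop=im[110:265,240:375]; e=np.clip((crop.astype(float))*6,0,255).astype(np.uint8)
o=np.hstack([cv2.resize(e,None,fx=3,fy=3,interpolation=cv2.INTER_CUBIC)])
cv2.imwrite("pics/w2plug.png",o); cv2.imwrite("pics/w2tray.png",cv2.resize(im[30:220,0:170],None,fx=3,fy=3))
print("cap expect px",proj(d,[[.4465,.2883,.05]]))
E
```

```text
[[263.9, 129.8], [351.0, 131.6], [344.8, 242.9], [267.8, 241.6]] [[461.0, -65.8, 130.0], [465.1, 5.6, 130.0], [565.5, -0.6, 130.0], [561.7, -71.0, 130.0]] C [513.33526895 -32.94826798 130.        ] [np.float64(100.9), np.float64(71.5), np.float64(100.7), np.float64(70.5)]
yaw -3.271920308747418
cork ((514.4066162109375, -33.0279426574707), (100.15376281738281, 130.4531707763672), 86.8231201171875)
flange (272, 139, 70, 100) ((513.7890625, -33.13060760498047), (58.69008255004883, 88.83434295654297), 86.56529235839844)
tray [[372.4, -335.6, 18.0], [391.9, -205.0, 18.0], [556.6, -235.3, 18.0], [534.1, -362.7, 18.0]] [ 463.77076516 -284.66111164   18.        ] [np.float64(163.9), np.float64(132.1), np.float64(167.5), np.float64(129.3)]
cap expect px [[621.49113784  93.20500788]]
```

View pics/w2plug.png

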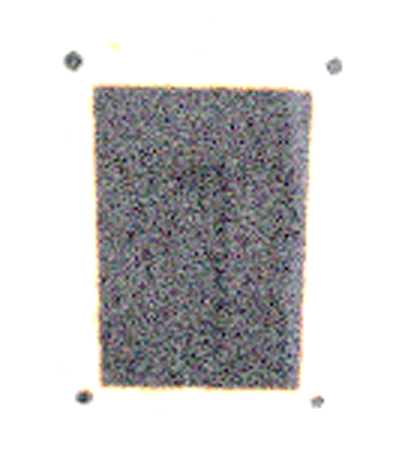

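View pics/w2tray.png

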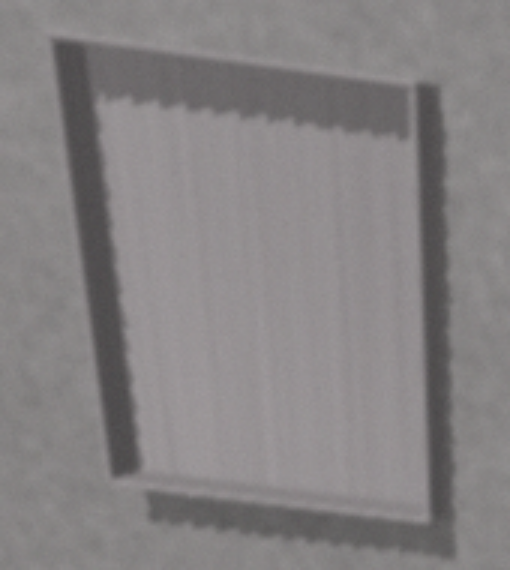

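>>> step_arm(
  steps=[
    [85,[-4.3,10,-1.75],1.2],
    [85,[-4.3,20,-1.75],0],
    [85,[0,25,0],0],
    [85,[0,25,0],0],
    [60,[0,20,0],0],
    [50,[0,10,0],0],
    [45,[0,5,0],0],
    [45,[0,0,0],0],
    [45,[0,0,0],0],
  ],
)

```text
time_s: 3.45
position: [0.5143, -0.0344, 0.1562]
tcp_rot: [-1.237, -1.168, 1.166]
force: [1.0, 0.2, -0.5]
gripper_width: 0.0449
```

```bash
python3 - <<'E'
from station import manip,eyes
from h import *
d=eyes.get_image("wrist");s=manip.observe()
im=np.clip(d["color"].astype(float)*2,0,255).astype(np.uint8); cv2.imwrite("pics/w3.png",im)
print(s["time_s"],s["position"],plan(s,[513.7,-33,138],86.7))
E
```

```text
3.5 [ 0.51458415 -0.03441159  0.15658236] [[[0.058, 0.002, -0.998], [0.998, 0.0, 0.058], [0.0, -1.0, -0.002]], 'yaw', np.float64(86.7), 'shift', array([ 1.4, 18.6,  1. ]), 'turn about tool y (deg)', np.float64(0.0)]
```

View pics/w3.png

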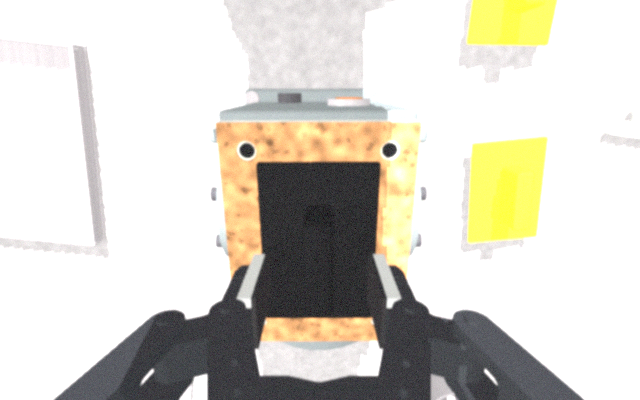

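The fingers straddle the grip bar, whose end face shows at (320,213), centred between the pads at (252,300) and (388,300). I'll go down the last 18 mm and close.

>>> step_arm(
  steps=[
    [45,[1.4,9,1.0],0],
    [45,[0,9,0],0],
    [45,[0,0,0],0],
    [30,[0,0,0],0],
    [20,[0,0,0],0],
    [8,[0,0,0],0],
    [8,[0,0,0],0],
    [8,[0,0,0],0],
    [8,[0,0,0],0],
    [8,[0,0,0],0],
  ],
  squeeze=40,
)

```text
time_s: 4.33
position: [0.513, -0.0329, 0.1378]
tcp_rot: [-1.236, -1.167, 1.166]
force: [-1.0, -0.7, 1.3]
gripper_width: 0.0134
```

>>> step_arm(
  steps=[
    [8,[0,-4,0],0],
    [8,[0,-6,0],0],
    [8,[0,-10,0],0],
    [8,[0,-15,0],0],
    [8,[0,-20,0],0],
    [8,[0,-20,0],0],
    [8,[0,-15,0],0],
    [8,[0,0,0],0],
    [8,[0,0,0],0],
  ],
)

```text
time_s: 5.08
position: [0.5131, -0.0328, 0.2287]
tcp_rot: [-1.237, -1.169, 1.165]
force: [-0.3, -0.7, -0.8]
gripper_width: 0.0132
```

```bash
python3 - <<'E'
from station import manip,eyes
from h import *
d=eyes.get_image("wrist");s=manip.observe()
e=eyes.get_image("side")["color"][150:330,240:430]
cv2.imwrite("pics/w4.png",d["color"]);cv2.imwrite("pics/s4.png",cv2.resize(e,None,fx=3,fy=3))
print(s["time_s"],s["position"],s["gripper_width"],plan(s,[464,-287,210],80))
E
```

```text
5.1333 [ 0.51238784 -0.03277565  0.22757609] 0.013541431831788808 [[[0.057, -0.0, -0.998], [0.998, 0.0, 0.057], [0.0, -1.0, 0.0]], 'yaw', np.float64(86.72), 'shift', array([-256.6,   17.5,   33.8]), 'turn about tool y (deg)', np.float64(6.72)]
```

View pics/w4.png

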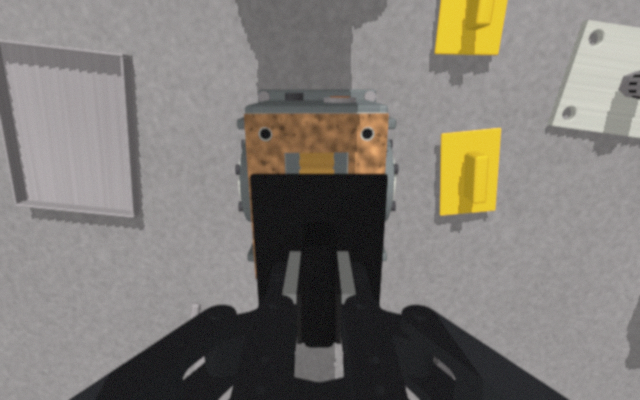

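View pics/s4.png

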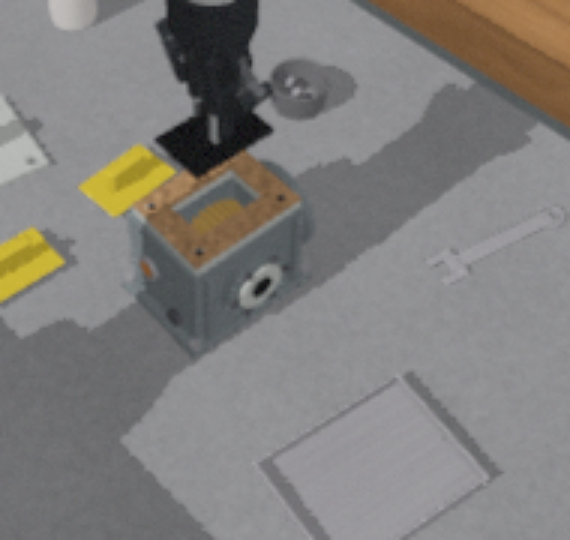

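The plug is out and the bronze wheel shows at (215,215) in the side crop. I'll carry it to above the tray.

>>> step_arm(
  steps=[
    [8,[-20,0,2],0],
    [8,[-36,0,5],0],
    [8,[-36,0,5],0],
    [8,[-36,0,5],0],
    [8,[-36,0,5],0],
    [8,[-36,0,5],0],
    [8,[-36,0,4.8],0],
    [8,[-20.6,0,2],0],
    [8,[0,20,0],3.3],
    [8,[0,30,0],3.4],
    [8,[0,20,0],0],
    [8,[0,0,0],0],
  ],
)

```text
time_s: 6.18
position: [0.4609, -0.285, 0.1525]
tcp_rot: [-1.277, -1.074, 1.082]
force: [-0.1, 1.2, -0.5]
gripper_width: 0.0132
```

>>> step_arm(
  steps=[
    [8,[0,0,0],0],
    [8,[0,0,0],0],
  ],
)

```text
time_s: 6.35
position: [0.4647, -0.2874, 0.1581]
tcp_rot: [-1.287, -1.08, 1.08]
force: [0.1, 0.2, 0.1]
gripper_width: 0.0132
```

```bash
python3 - <<'E'
from station import manip,eyes
from h import *
d=eyes.get_image("wrist");s=manip.observe()
cv2.imwrite("pics/w5.png",d["color"])
print(s["time_s"],s["position"],s["gripper_width"],plan(s,[464,-287,22],80))
E
```

```text
6.4 [ 0.46505267 -0.28758879  0.15866264] 0.012887286449691953 [[[0.173, 0.002, -0.985], [0.985, -0.001, 0.173], [-0.001, -1.0, -0.002]], 'yaw', np.float64(80.03), 'shift', array([  0.5, 136.7,   1.4]), 'turn about tool y (deg)', np.float64(0.03)]
```

View pics/w5.png

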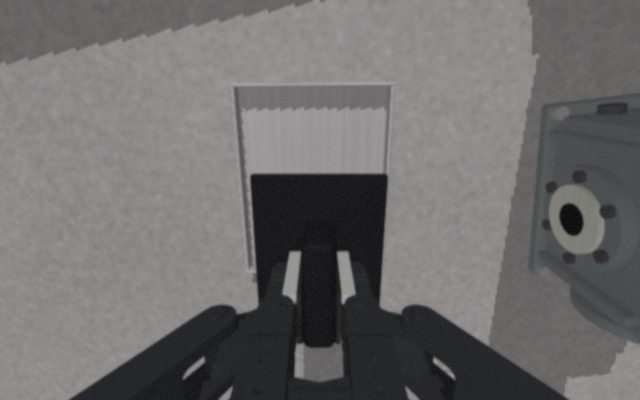

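The plug is centred over the tray, with the tray sides at columns 236 to 393 and the plug at 251 to 386. Going down.

>>> step_arm(
  steps=[
    [8,[0,15,0.7],0],
    [8,[0,25,0.7],0],
    [8,[0,25,0],0],
    [8,[0,25,0],0],
    [8,[0,20,0],0],
    [8,[0,12,0],0],
    [8,[0,7,0],0],
    [8,[0,3,0],0],
    [8,[0,2,0],0],
    [8,[0,1,0],0],
    [8,[0,0,0],0],
    [8,[0,0,0],0],
  ],
)

```text
time_s: 7.4
position: [0.4635, -0.2872, 0.0234]
tcp_rot: [-1.288, -1.081, 1.08]
force: [-0.0, 0.0, -0.0]
gripper_width: 0.0134
```

```bash
python3 - <<'E'
from station import manip
s=manip.observe();print(s["time_s"],s["position"],s["force"],s["gripper_width"])
E
```

```text
7.4 [ 0.46347784 -0.28715248  0.02335289] [-0.03520824  0.00689015 -0.03617434] 0.013427677075332994
```

>>> step_arm(
  steps=[
    [8,[0,1,0],0],
    [8,[0,1,0],0],
    [8,[0,0.5,0],0],
    [8,[0,0,0],0],
    [8,[0,0,0],0],
  ],
)

```text
time_s: 7.82
position: [0.4632, -0.2869, 0.0208]
tcp_rot: [-1.287, -1.081, 1.079]
force: [-0.4, 1.5, 5.6]
gripper_width: 0.0132
```

>>> step_arm(
  steps=[
    [20,[0,0,0],0],
    [30,[0,0,0],0],
    [38,[0,0,0],0],
    [38,[0,-5,0],0],
    [38,[0,-15,0],0],
    [38,[0,-30,0],0],
    [38,[0,-40,0],0],
    [38,[0,-40,0],0],
    [38,[0,-40,0],0],
    [60,[0,-40,0],0],
    [60,[0,-30,0],0],
    [60,[0,0,0],0],
  ],
)

```text
time_s: 8.82
position: [0.4658, -0.2893, 0.2672]
tcp_rot: [-1.299, -1.087, 1.076]
force: [0.7, -0.7, 0.7]
gripper_width: 0.06
```

```bash
python3 - <<'E'
from station import manip,eyes
from h import *
d=eyes.get_image("wrist");s=manip.observe()
cv2.imwrite("pics/w6.png",d["color"])
print(s["time_s"],s["position"],s["gripper_width"],s["joint_pos"].round(2),plan(s,[446.5,288.3,290],0),plan(s,[480,20,290],0))
E
```

```text
8.8667 [ 0.4644296  -0.28810769  0.26388071] 0.060007070864586405 [ 0.01  0.24  0.57  1.83 -0.15  1.1   2.03] [[[0.173, 0.007, -0.985], [0.985, -0.003, 0.173], [-0.001, -1.0, -0.008]], 'yaw', np.float64(80.01), 'shift', array([564.5, -27.7, 117.4]), 'turn about tool y (deg)', np.float64(80.01)] [[[0.173, 0.007, -0.985], [0.985, -0.003, 0.173], [-0.001, -1.0, -0.008]], 'yaw', np.float64(80.01), 'shift', array([306.1, -26.8,  37.9]), 'turn about tool y (deg)', np.float64(80.01)]
```

View pics/w6.png

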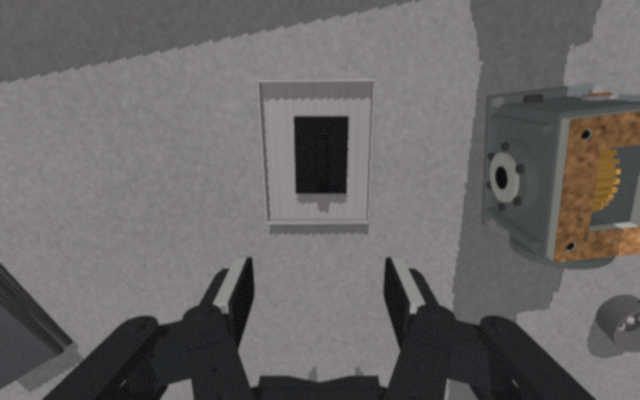

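The plug lies flat in the tray, at (320,155). Before fetching the cover, I'll measure the gearbox again from above with the tool at the final yaw, so that camera bias cancels.

>>> step_arm(
  steps=[
    [60,[36,0,-0.6],0],
    [60,[38,0,-0.6],0],
    [60,[38,0,-0.6],0],
    [60,[38,0,-0.6],0],
    [60,[38,0,-0.6],0],
    [60,[38,0,-0.6],0],
    [60,[33.7,0,-0.6],0],
    [60,[0,0,0],6.9],
    [60,[0,0,0],6.9],
    [60,[0,0,0],6.9],
    [60,[0,0,0],6.9],
    [60,[0,0,0],6.9],
  ],
)

```text
time_s: 9.87
position: [0.511, -0.0317, 0.2586]
tcp_rot: [-1.481, -0.614, 0.619]
force: [-0.3, 0.3, -0.8]
gripper_width: 0.0602
```

>>> step_arm(
  steps=[
    [60,[0,0,0],7],
    [60,[0,0,0],7],
    [60,[0,0,0],7],
    [60,[0,0,0],7],
    [60,[0,0,0],7],
    [60,[0,0,0],7],
    [60,[0,0,0],6.7],
    [60,[0,0,0],0],
    [60,[0,0,0],0],
    [60,[0,0,0],0],
    [60,[0,0,0],0],
  ],
)

```text
time_s: 10.78
position: [0.5118, -0.0318, 0.2597]
tcp_rot: [-1.57, 0.043, -0.042]
force: [-0.8, 0.0, 0.1]
gripper_width: 0.0601
```

```bash
python3 - <<'E'
from station import manip,eyes
from h import *
d=eyes.get_image("wrist");s=manip.observe()
cv2.imwrite("pics/w7.png",d["color"])
print(s["time_s"],s["position"],s["joint_velocities"].round(3),s["gripper_width"],s["joint_pos"].round(2),plan(s,[446.5,288.3,290],79))
X=np.array([[.051,.036],[-.051,.036],[-.051,-.036],[.051,-.036]]);a=np.radians(-3.25);Q=np.c_[X@np.array([[np.cos(a),np.sin(a)],[-np.sin(a),np.cos(a)]])+[.5137,-.033],[.13]*4]
print(proj(d,Q).round(1))
E
```

```text
10.8333 [ 0.5118864  -0.03183013  0.25982383] [ 0.    -0.002  0.002 -0.005 -0.    -0.    -0.006] 0.060163047440647516 [-0.54  0.19  0.6   1.9  -0.12  1.09  0.06] [[[0.999, -0.001, 0.054], [-0.054, 0.0, 0.999], [-0.001, -1.0, 0.0]], 'yaw', np.float64(-3.11), 'shift', array([-82.7, -30.1, 316.1]), 'turn about tool y (deg)', np.float64(-82.11)]
[[384.2 150.5]
 [257.5 150.2]
 [262.  232.3]
 [378.9 232.6]]
```

View pics/w7.png

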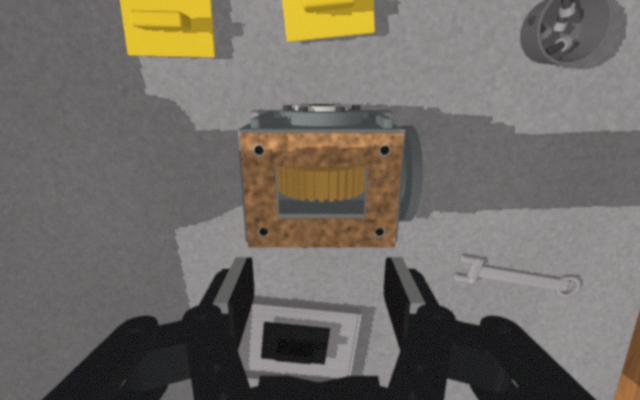

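The threads show at (259,150), (385,150), (380,231) and (264,231), within about 1 px of my prediction. I'll measure them precisely.

```bash
cat >> h.py <<'E'
def holes(d,pts,z,thr,r=6):
    g=cv2.cvtColor(d["color"],cv2.COLOR_BGR2GRAY).astype(float); P=[]
    for x,y in pts:
        for _ in range(3):
            x,y=int(round(x)),int(round(y)); w=np.clip(thr-g[y-r:y+r+1,x-r:x+r+1],0,None); yy,xx=np.mgrid[y-r:y+r+1,x-r:x+r+1]; x,y=(w*xx).sum()/w.sum(),(w*yy).sum()/w.sum()
        P.append([x,y])
    return np.array(P),cast(d,P,z)*1000
def intool(s,X): return (X-s["position"]*1000)@tool(s)
E
python3 - <<'E'
from station import manip,eyes
from h import *
d=eyes.get_image("wrist");s=manip.observe()
P,X=holes(d,[(259,150),(385,150),(380,231),(264,231)],.130,60,5)
print(P.round(1).tolist(),X.round(1).tolist(),X.mean(0),[np.linalg.norm(X[i]-X[i-1]).round(1) for i in range(4)])
v=X[1]-X[0]+X[2]-X[3]; print("yaw",np.degrees(np.arctan2(v[1],v[0])))
hsv=cv2.cvtColor(d["color"],cv2.COLOR_BGR2HSV)
m=cv2.inRange(hsv,(5,80,30),(20,255,255)); m[:,:235]=0; m[:,405:]=0; m[:125]=0; m[250:]=0
print("cork",rect(cast(d,big(m)[0][:,0],.130)))
E
```

```text
[[258.2, 150.1], [384.1, 149.8], [379.0, 231.2], [262.8, 231.2]] [[465.6, 5.9, 130.0], [566.8, 0.5, 130.0], [562.7, -70.6, 130.0], [461.7, -65.1, 130.0]] [514.18504421 -32.34861784 130.        ] [np.float64(71.1), np.float64(101.4), np.float64(71.3), np.float64(101.2)]
yaw -3.0843850719430366
cork ((514.2094116210938, -32.730716705322266), (98.89100646972656, 130.24661254882812), 86.84712219238281)
```

>>> step_arm(
  steps=[
    [60,[-8,0,31],0],
    [60,[-8,0,31],0],
    [60,[-8,0,31],0],
    [60,[-8,0,31],0],
    [60,[-8,0,31],0],
    [60,[-8,0,31],0],
    [60,[-8,0,31],0],
    [60,[-8,0,31],0],
    [60,[-8,0,31],0],
    [60,[-8,0,31],0],
    [60,[-2.7,0,6],-7],
    [60,[0,0,0],-7],
  ],
)

```text
time_s: 11.88
position: [0.4455, 0.2919, 0.2597]
tcp_rot: [-1.564, -0.158, 0.159]
force: [0.4, -0.7, -0.3]
gripper_width: 0.0598
```

>>> step_arm(
  steps=[
    [60,[0,0,0],-7],
    [60,[0,0,0],-7],
    [60,[0,0,0],-7],
    [60,[0,0,0],-7],
    [60,[0,0,0],-7],
    [60,[0,0,0],-7],
    [60,[0,0,0],-7],
    [60,[0,0,0],-7],
    [60,[0,0,0],-7],
    [60,[0,0,0],-5.1],
    [60,[0,10,0],0],
    [60,[0,20,0],0],
  ],
)

```text
time_s: 12.88
position: [0.4485, 0.2891, 0.2315]
tcp_rot: [-1.295, -1.068, 1.059]
force: [0.2, 0.1, 0.4]
gripper_width: 0.06
```

>>> step_arm(
  steps=[
    [60,[0,20,0],0],
    [60,[0,0,0],0],
    [60,[0,0,0],0],
    [60,[0,0,0],0],
    [60,[0,0,0],0],
  ],
)

```text
time_s: 13.3
position: [0.4477, 0.2888, 0.2112]
tcp_rot: [-1.295, -1.067, 1.063]
force: [0.6, 0.5, -0.5]
gripper_width: 0.0596
```

```bash
python3 - <<'E'
from station import manip,eyes
from h import *
d=eyes.get_image("wrist");s=manip.observe()
cv2.imwrite("pics/w8.png",d["color"])
print(s["time_s"],s["position"],s["gripper_width"],s["joint_pos"].round(2),plan(s,[446.5,288.3,16],79))
E
```

```text
13.35 [0.44767428 0.28875858 0.21124833] 0.05964915706945659 [-0.81  0.25  0.19  1.91 -0.06  0.98  0.78] [[[0.193, 0.002, -0.981], [0.981, 0.002, 0.193], [0.002, -1.0, -0.001]], 'yaw', np.float64(78.9), 'shift', array([ -1. , 195.2,   1.3]), 'turn about tool y (deg)', np.float64(-0.1)]
```

View pics/w8.png

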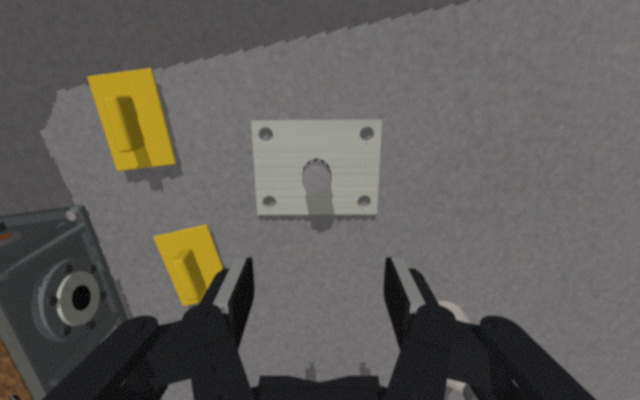

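The cover fills (252–381, 120–215), with holes at (265,134), (367,134), (364,201) and (269,201) and the cap top at (316,177). I'll measure it and check the clearance to the bottle.

```bash
python3 - <<'E'
from station import manip,eyes
from h import *
d=eyes.get_image("wrist");s=manip.observe(); im=d["color"]
P,X=holes(d,[(265,134),(367,134),(364,201),(269,201)],.006,125,7)
print(P.round(1).tolist(),X.round(1).tolist(),X.mean(0),[np.linalg.norm(X[i]-X[i-1]).round(1) for i in range(4)])
v=X[1]-X[0]+X[2]-X[3]; print("yaw",np.degrees(np.arctan2(v[1],v[0])))
m=np.zeros(im.shape[:2],np.uint8); sub=cv2.cvtColor(im,cv2.COLOR_BGR2GRAY)[105:230,235:400]
m[105:230,235:400]=cv2.threshold(sub,0,255,cv2.THRESH_OTSU)[1]
print("plate",rect(cast(d,big(m)[0][:,0],.008)))
print("cap top eye",cast(d,[[316.5,177]],.050)*1000,"pred px",proj(d,[[.4465,.2883,.050]]))
sc=eyes.get_image("scene"); print("bottle",cast(sc,[[443,243]],0),cast(sc,[[450,218]],.12))
cv2.imwrite("pics/w8c.png",cv2.resize(im[105:230,235:400],None,fx=4,fy=4))
E
```

```text
[[265.4, 132.8], [366.3, 132.5], [363.7, 199.8], [268.6, 200.3]] [[401.0, 245.1, 6.0], [420.5, 345.3, 6.0], [491.0, 331.8, 6.0], [471.7, 231.1, 6.0]] [446.0541655  288.32831618   6.        ] [np.float64(72.0), np.float64(102.1), np.float64(71.7), np.float64(102.6)]
yaw 79.07855439217919
plate ((447.0493469238281, 288.39190673828125), (130.862548828125, 100.3328628540039), 79.3816146850586)
cap top eye [[445.08569765 289.25916112  50.        ]] pred px [[315.77984881 178.65407789]]
bottle [[0.68206448 0.40014198 0.        ]] [[0.66853154 0.39647181 0.12      ]]
```

View pics/w8c.png

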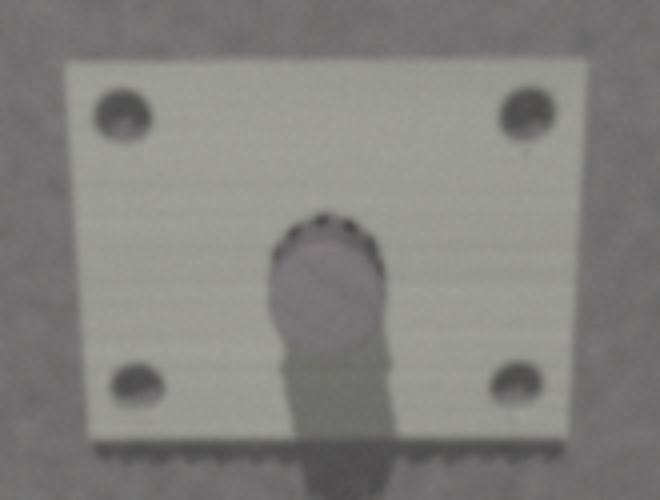

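>>> step_arm(
  steps=[
    [60,[-0.9,15,1.3],-0.2],
    [60,[0,30,0],0],
    [60,[0,35,0],0],
    [60,[0,35,0],0],
    [60,[0,25,0],0],
    [60,[0,15,0],0],
    [60,[0,0,0],0],
    [60,[0,0,0],0],
    [60,[0,0,0],0],
  ],
)

```text
time_s: 14.2
position: [0.4466, 0.2884, 0.0564]
tcp_rot: [-1.293, -1.07, 1.066]
force: [0.2, -0.0, 0.9]
gripper_width: 0.0601
```

```bash
python3 - <<'E'
from station import manip,eyes
from h import *
d=eyes.get_image("wrist");s=manip.observe()
cv2.imwrite("pics/w9.png",d["color"])
print(s["time_s"],s["position"],s["gripper_width"],s["force"],plan(s,[446.3,288.4,16],79.15))
E
```

```text
14.25 [0.44674833 0.2884612  0.05672483] 0.059857130773300224 [0.15424492 0.00992131 0.11318283] [[[0.189, 0.003, -0.982], [0.982, 0.002, 0.189], [0.003, -1.0, -0.002]], 'yaw', np.float64(79.11), 'shift', array([-0.2, 40.7,  0.5]), 'turn about tool y (deg)', np.float64(-0.04)]
```

View pics/w9.png

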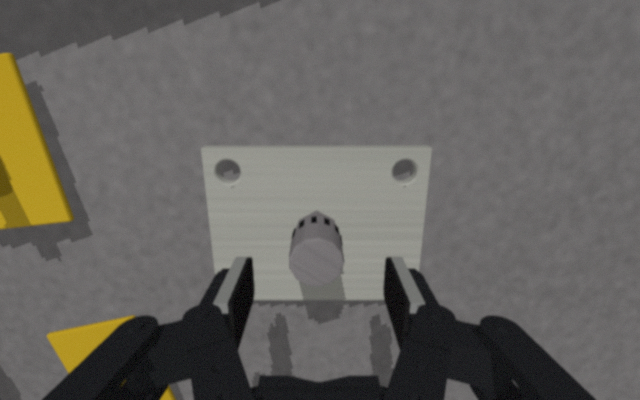

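The cap top at (317,260) is centred between the pads. I'll go down and grip.

>>> step_arm(
  steps=[
    [60,[-0.2,15,0.5],0],
    [60,[0,15,0],0],
    [60,[0,8,0],0],
    [60,[0,3,0],0],
    [60,[0,0,0],0],
    [40,[0,0,0],0],
    [32,[0,0,0],0],
    [20,[0,0,0],0],
    [20,[0,0,0],0],
    [20,[0,0,0],0],
    [20,[0,0,0],0],
    [20,[0,0,0],0],
  ],
  squeeze=80,
)

```text
time_s: 15.25
position: [0.4456, 0.2879, 0.0151]
tcp_rot: [-1.293, -1.069, 1.067]
force: [-0.1, -0.9, 6.4]
gripper_width: 0.0267
```

```bash
python3 - <<'E'
from station import manip,eyes
from h import *
s=manip.observe()
print(s["time_s"],s["position"],s["gripper_width"],s["force"],s["torque"],plan(s,[446.3,288.4,16],79.15))
E
```

```text
15.25 [0.4455822  0.28787697 0.01514881] 0.02666744258767671 [-0.11188129 -0.92984833  6.36416739] [-0.24906114  0.12405631 -0.01821019] [[[0.189, 0.001, -0.982], [0.982, 0.001, 0.189], [0.001, -1.0, -0.001]], 'yaw', np.float64(79.12), 'shift', array([ 0.7, -0.8, -0.6]), 'turn about tool y (deg)', np.float64(-0.03)]
```

>>> step_arm(
  steps=[
    [20,[0,-3,0],0],
    [20,[0,-5,0],0],
    [20,[0,-10,0],0],
    [20,[0,-20,0],0],
    [20,[0,-30,0],0],
    [20,[0,-35,0],0],
    [20,[0,-35,0],0],
    [20,[0,-35,0],0],
    [20,[0,-35,0],0],
    [20,[0,-20,0],0],
    [20,[0,0,0],0],
    [20,[0,0,0],0],
  ],
)

```text
time_s: 16.25
position: [0.445, 0.2875, 0.2431]
tcp_rot: [-1.293, -1.07, 1.066]
force: [-0.2, -0.2, -4.5]
gripper_width: 0.0263
```

```bash
python3 - <<'E'
from station import manip,eyes
from h import *
d=eyes.get_image("wrist");s=manip.observe()
cv2.imwrite("pics/w10.png",d["color"]); e=eyes.get_image("side")["color"]; cv2.imwrite("pics/s10.png",cv2.resize(e[60:280,150:380],None,fx=3,fy=3)[:600])
print(s["time_s"],s["position"],s["gripper_width"],s["force"],s["torque"],plan(s,[514,-32.5,243],-3.15))
E
```

```text
16.3 [0.44411545 0.28692987 0.24140989] 0.02614881588520616 [-1.13049717  0.23434882 -3.39876113] [-0.05092646  0.06079469 -0.0324497 ] [[[0.189, -0.001, -0.982], [0.982, -0.001, 0.189], [-0.001, -1.0, 0.001]], 'yaw', np.float64(79.12), 'shift', array([-300.5,   -1.4, -128.9]), 'turn about tool y (deg)', np.float64(82.27)]
```

View pics/w10.png

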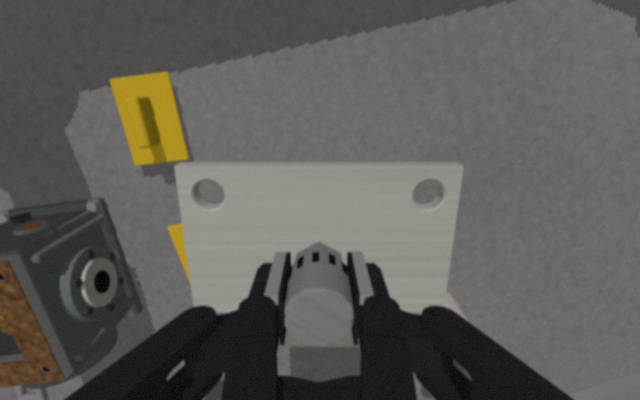

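View pics/s10.png

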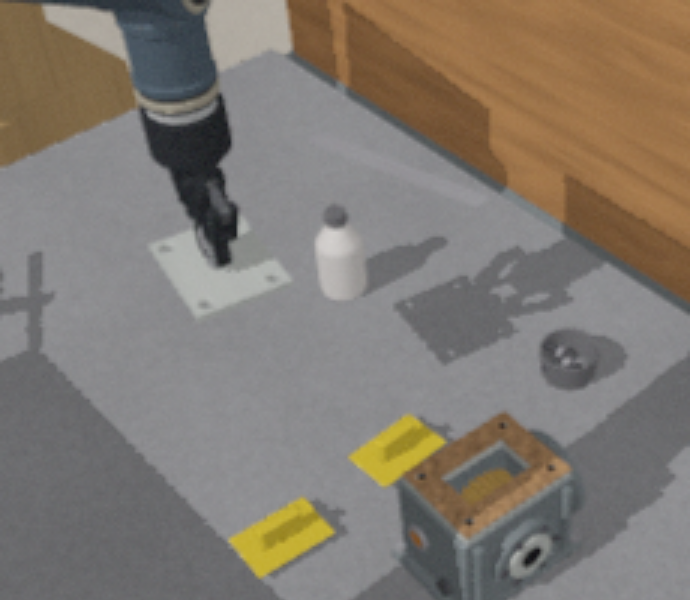

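The cover is up and level, with its far holes at (208,193) and (428,193). I'll carry it over the gearbox at height and then turn it.

>>> step_arm(
  steps=[
    [20,[-12,0,-5],0],
    [20,[-24,0,-10],0],
    [20,[-30,0,-13],0],
    [20,[-30,0,-13],0],
    [20,[-30,0,-13],0],
    [20,[-30,0,-13],0],
    [20,[-30,0,-13],0],
    [20,[-30,0,-13],0],
    [20,[-30,0,-13],0],
    [20,[-26,0,-11],0],
    [20,[-18,0,-8],0],
    [20,[-10.5,0,-4],0],
  ],
)

```text
time_s: 17.35
position: [0.5139, -0.0367, 0.2406]
tcp_rot: [-1.295, -1.061, 1.067]
force: [-0.1, 0.6, -4.1]
gripper_width: 0.026
```

>>> step_arm(
  steps=[
    [20,[0,0,0],2],
    [20,[0,0,0],4],
    [20,[0,0,0],5],
    [20,[0,0,0],5],
    [20,[0,0,0],5],
    [20,[0,0,0],5],
    [20,[0,0,0],5],
    [20,[0,0,0],5],
    [20,[0,0,0],5],
    [20,[0,0,0],5],
    [20,[0,0,0],5],
    [20,[0,0,0],5],
  ],
)

```text
time_s: 18.35
position: [0.5135, -0.033, 0.2404]
tcp_rot: [-1.548, -0.309, 0.315]
force: [0.6, 0.3, -3.9]
gripper_width: 0.0258
```

>>> step_arm(
  steps=[
    [20,[0,0,0],5],
    [20,[0,0,0],5],
    [20,[0,0,0],5],
    [20,[0,0,0],5],
    [20,[0,0,0],4],
    [20,[0,0,0],2.3],
    [20,[0,0,0],0],
    [20,[0,0,0],0],
    [20,[0,0,0],0],
  ],
)

```text
time_s: 19.1
position: [0.5143, -0.0324, 0.2413]
tcp_rot: [-1.571, 0.045, -0.042]
force: [-0.5, 1.4, -4.8]
gripper_width: 0.0262
```

```bash
python3 - <<'E'
from station import manip,eyes
from h import *
d=eyes.get_image("wrist");s=manip.observe()
cv2.imwrite("pics/w11.png",d["color"])
print(s["time_s"],s["position"],s["gripper_width"],s["force"],s["torque"],plan(s,[514,-32.5,155.1],-3.15))
E
```

```text
19.15 [ 0.51454394 -0.03226467  0.24155303] 0.026223097932993857 [ 0.42122551 -0.10104059 -3.89319004] [-0.02433582 -0.00734635  0.00766205] [[[0.998, -0.001, 0.055], [-0.055, -0.0, 0.998], [-0.001, -1.0, -0.0]], 'yaw', np.float64(-3.16), 'shift', array([-0.4, 86.5, -0.2]), 'turn about tool y (deg)', np.float64(-0.01)]
```

View pics/w11.png

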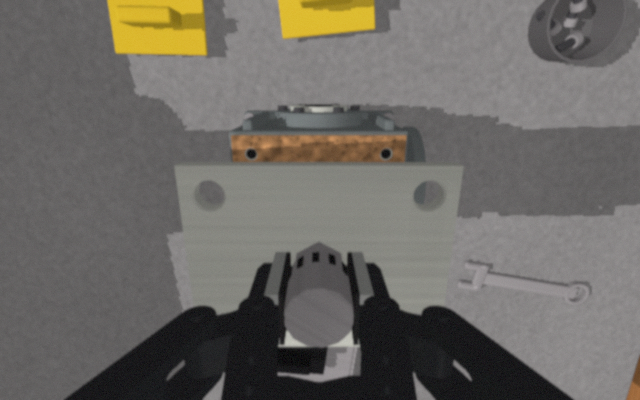

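```bash
cat > m.py <<'E'
from station import manip,eyes
from h import *
d=eyes.get_image("wrist");s=manip.observe(); im=d["color"]; R=tool(s)
zt=s["position"][2]-.0151+.008
g=cv2.cvtColor(im,cv2.COLOR_BGR2GRAY); hsv=cv2.cvtColor(im,cv2.COLOR_BGR2HSV).astype(int)
cv2.imwrite("pics/w12.png",cv2.resize(im[120:260,160:480],None,fx=2.5,fy=2.5,interpolation=cv2.INTER_CUBIC))
# subpixel edges: scan columns for far edge, rows for side edges
ga=cv2.GaussianBlur(g,(3,3),0).astype(float)
def edge(a): 
    dd=np.abs(np.diff(a)); i=dd.argmax(); w=dd[max(0,i-1):i+2]; return max(0,i-1)+ (w*np.arange(len(w))).sum()/w.sum()+.5
far=np.array([[x,edge(ga[155:172,x])+155] for x in list(range(182,228))+list(range(412,455))])
lf=np.array([[edge(ga[y,165:192])+165,y] for y in range(175,230)])
rt=np.array([[edge(ga[y,448:472])+448,y] for y in range(175,230)])
for n,e in (("far",far),("left",lf),("right",rt)):
    T=intool(s,cast(d,e,zt)*1000)
    k,o=(0,2) if n=="far" else (2,0)
    for _ in range(3):
        p=np.polyfit(T[:,k],T[:,o],1); r=T[:,o]-np.polyval(p,T[:,k]); T=T[np.abs(r)<=max(.4,1.5*np.std(r))]
    print(n,"at0",np.polyval(p,0).round(2),"slope deg",np.degrees(np.arctan(p[0])).round(2),"n",len(T),"rms",r.std().round(2))
print(s["position"])
E
python3 m.py
```

```text
far at0 49.96 slope deg -0.14 n 78 rms 0.14
left at0 -65.04 slope deg 0.2 n 55 rms 0.09
right at0 65.67 slope deg -0.9 n 41 rms 0.26
[ 0.51469951 -0.03217879  0.24172903]
```

View pics/w12.png

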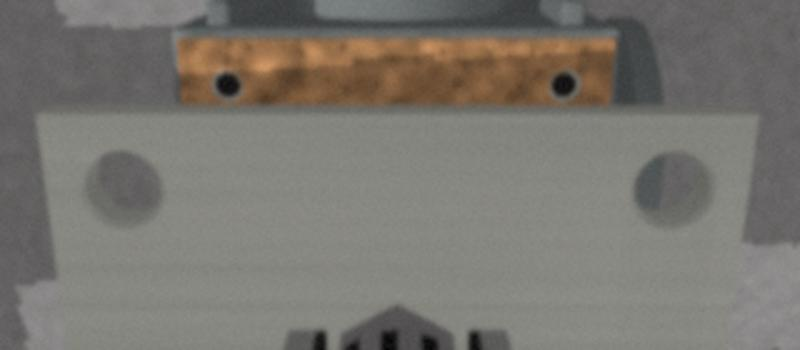

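The plate's far edge, left edge and right edge put its centre within 0.3 mm of the tool axis, with about 0.2° of rotation. I'll check the two visible threads in the same picture.

```bash
python3 - <<'E'
from station import manip,eyes
from h import *
d=eyes.get_image("wrist");s=manip.observe()
P,X=holes(d,[(251,154),(386,154)],.130,60,4)
v=X[1]-X[0]; a=np.arctan2(v[1],v[0]); mid=X.mean(0)
print(P.round(1),np.degrees(a),np.linalg.norm(v), "centre",mid[:2]-36*np.array([-np.sin(a),np.cos(a)]))
print("tool",intool(s,X).round(2),plan(s,[513.9,-32.5,165],-3.1))
E
```

```text
[[250.6 153.8]
 [384.7 153.6]] -3.1367640840595716 101.18363518708351 centre [514.24293628 -32.59639445]
tool [[-51.07 111.87  35.45]
 [ 50.11 111.81  35.51]] [[[0.998, -0.001, 0.055], [-0.055, -0.0, 0.998], [-0.001, -1.0, -0.0]], 'yaw', np.float64(-3.17), 'shift', array([-0.8, 76.8, -0.4]), 'turn about tool y (deg)', np.float64(-0.07)]
```

>>> step_arm(
  steps=[
    [20,[-0.8,8,-0.5],0],
    [20,[0,14,0],0],
    [20,[0,16,0],0],
    [20,[0,14,0],0],
    [20,[0,10,0],0],
    [20,[0,6,0],0],
    [20,[0,4,0],0],
    [20,[0,2,0],0],
    [20,[0,0,0],0],
    [20,[0,0,0],0],
    [20,[0,0,0],0],
    [20,[0,0,0],0],
  ],
)

```text
time_s: 20.25
position: [0.5145, -0.0323, 0.1686]
tcp_rot: [-1.57, 0.043, -0.044]
force: [-0.3, -0.7, -3.9]
gripper_width: 0.0263
```

```bash
python3 - <<'E'
from station import manip,eyes
from h import *
d=eyes.get_image("wrist");s=manip.observe()
cv2.imwrite("pics/w13.png",d["color"])
e=eyes.get_image("side"); cv2.imwrite("pics/s13.png",cv2.resize(e["color"][165:275,255:375],None,fx=5,fy=5))
print(s["time_s"],s["position"],s["force"],s["joint_velocities"].round(3),plan(s,[513.9,-32.5,155.5],-3.15))
E
python3 m.py
```

```text
20.3 [ 0.51445263 -0.03231237  0.16851303] [-0.14419433  0.68475311 -3.79901933] [ 0.001  0.002 -0.002  0.002 -0.001  0.001  0.001] [[[0.998, 0.001, 0.055], [-0.055, 0.0, 0.998], [0.001, -1.0, 0.0]], 'yaw', np.float64(-3.17), 'shift', array([-0.6, 13. , -0.2]), 'turn about tool y (deg)', np.float64(-0.02)]
far at0 50.54 slope deg 0.43 n 63 rms 0.56
left at0 -64.87 slope deg 0.15 n 55 rms 0.11
right at0 65.37 slope deg 0.17 n 55 rms 0.09
[ 0.51430899 -0.03232186  0.16833344]
```

View pics/w13.png

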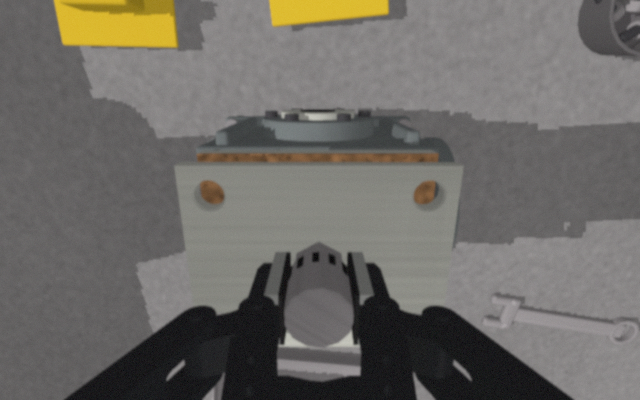

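View pics/s13.png

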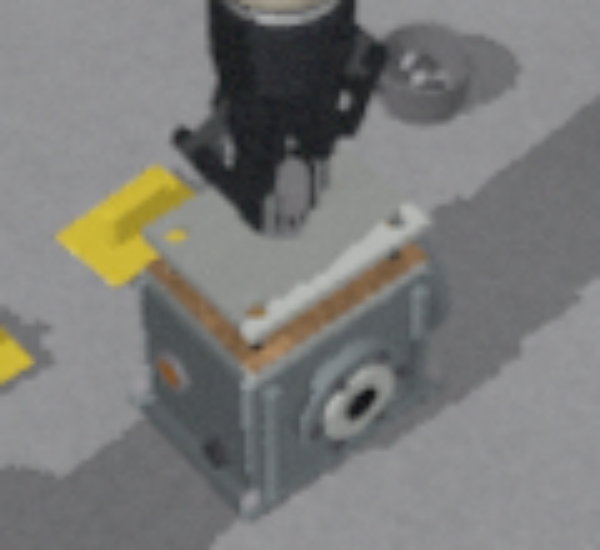

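Aligned so far: in the wrist view, gasket cork and thread edges show through both far holes. The side view shows an even gap. Going down the last 12.5 mm.

>>> step_arm(
  steps=[
    [20,[-0.5,3,-0.2],0],
    [20,[0,3,0],0],
    [20,[0,3,0],0],
    [20,[0,2,0],0],
    [20,[0,1,0],0],
    [20,[0,0.5,0],0],
    [20,[0,0,0],0],
    [20,[0,0,0],0],
    [20,[0,0,0],0],
    [20,[0,0,0],0],
    [20,[0,0,0],0],
  ],
)

```text
time_s: 21.32
position: [0.5137, -0.0325, 0.1557]
tcp_rot: [-1.57, 0.043, -0.044]
force: [0.3, -0.2, -2.9]
gripper_width: 0.0263
```

```bash
python3 - <<'E'
from station import manip,eyes
from h import *
d=eyes.get_image("wrist");s=manip.observe()
cv2.imwrite("pics/w14.png",cv2.resize(d["color"][120:260,160:480],None,fx=2.5,fy=2.5,interpolation=cv2.INTER_CUBIC))
e=eyes.get_image("side"); f=eyes.get_image("scene")
cv2.imwrite("pics/s14.png",np.hstack([cv2.resize(e["color"][185:275,270:350],(400,450),interpolation=cv2.INTER_CUBIC),cv2.resize(f["color"][150:240,260:340],(400,450),interpolation=cv2.INTER_CUBIC)]))
print(s["time_s"],s["position"],s["force"],s["joint_velocities"].round(3),plan(s,[513.9,-32.5,155.5],-3.15))
Q=np.array([[51,36],[-51,36],[-51,-36],[51,-36]])/1000;a=np.radians(-3.13);Q=Q@np.array([[np.cos(a),np.sin(a)],[-np.sin(a),np.cos(a)]])+[.5141,-.0325]
print("threads px",proj(d,np.c_[Q,[.13]*4])[:2].round(1).tolist())
for n,c in (("wrist",d),("side",e),("scene",f)): print(n,proj(c,np.c_[Q,[.148]*4]).round(1).tolist())
E
python3 m.py
```

```text
21.3667 [ 0.51370969 -0.03248332  0.15565806] [-0.39738622 -0.05775285 -4.06467183] [-0.     0.001 -0.     0.002  0.001 -0.001 -0.001] [[[0.998, 0.0, 0.055], [-0.055, 0.0, 0.998], [0.0, -1.0, 0.0]], 'yaw', np.float64(-3.18), 'shift', array([ 0.2,  0.2, -0. ]), 'turn about tool y (deg)', np.float64(-0.03)]
threads px [[417.7, 183.8], [219.3, 184.2]]
wrist [[428.5, 194.3], [208.6, 194.7], [222.8, 324.0], [414.8, 323.7]]
side [[317.7, 196.0], [290.5, 212.8], [306.4, 228.1], [334.0, 210.0]]
scene [[306.9, 192.7], [306.2, 164.6], [281.9, 165.2], [281.5, 193.3]]
far at0 50.12 slope deg -0.07 n 63 rms 0.18
left at0 -64.85 slope deg 0.02 n 55 rms 0.1
right at0 65.35 slope deg 0.04 n 55 rms 0.09
[ 0.51369124 -0.03251869  0.15561306]
```

View pics/w14.png

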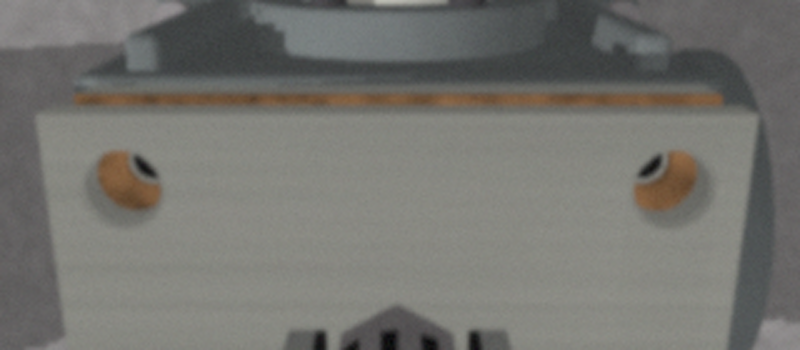

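View pics/s14.png

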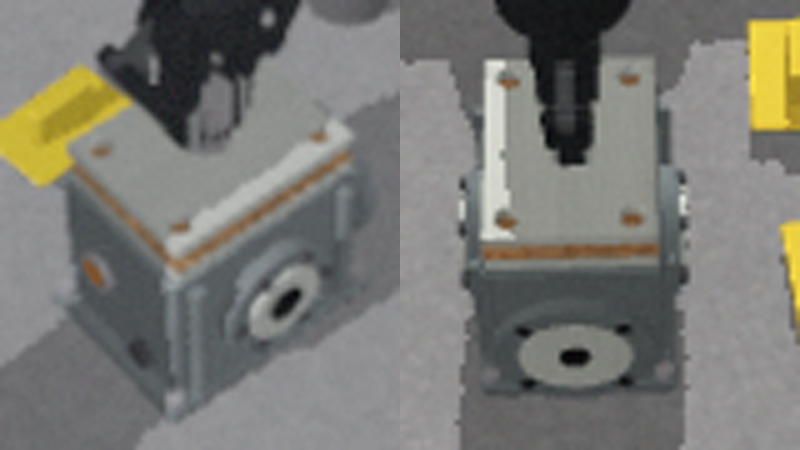

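The view through both far holes is mirror-symmetric, the gap is even, and the plate centre is 0.3 mm from the tool axis. The arm is at rest, so I'm handing in.

```bash
python3 - <<'E'
from station import manip
print(manip.close_job())
E
```

```text
the job is handed in; nothing more can be done
None
```

The black dust plug is lying flat in the parts tray. The cover is being held level about 10.5 mm above the cork gasket, with its four holes over the four threads. I handed the job in at about 21.5 s of the 61 s, still gripping it.

**Alignment:** The cover plate's centre and the gearbox axis agree to about 0.5 mm, and the yaw to about 0.1°. The tool has no measurable tilt and the arm was at rest.
- **Wrist view:** The two threads it can see appear symmetrically through their holes.
- **Side and scene views:** They show an even gap on the sides they can see.

**Contact:** The wrist force stayed at the cover's weight, about 4 N, throughout the carry and lowering, so I saw no sign of it touching the gearbox or gasket. The spanner, oil bottle, screw tub and yellow look-alikes were not touched.

**Less certain points:**
- **Gap height:** It comes from the arm's own height reading at the pick-up and was not measured directly between the plate and the gasket.
- **Near threads:** The gripper hides the two near threads in the wrist view. Their alignment is inferred from the plate edges and the earlier measurement of all four threads.
- **Measurement spread:** Separate readings of the gearbox centre differed by up to about 1 mm. The first rough reading from the side camera was about 4 mm off, and I did not use it for the final alignment.

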